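# Lay up the tea tray on its shadow mats

## Task

Lay up the tea tray so that it matches the outlines drawn on it: the cream mug on its round mat with the handle over the drawn handle, the kitchen timer on the small round mat, and the teaspoon in the long mat with its bowl at the drawn bowl end, each upright or level and sitting flat inside the raised edge of its mat. Set the things down, do not drop them, and leave everything else on the worktop where it stands.

Things in the scene. Friction and masses are not known exactly. Their poses are not given: they have to be found in the camera images.
- mug: plain cream stoneware mug, 0.32 kg, 106 mm tall, 83 mm across outside at the rim and 64 mm at the foot; the wall at the rim is 4 to 7 mm thick. Origin on its underside, 18.5 mm from the cup's axis towards the handle; z up; the handle points along its own -y, its outer tip 79 mm from the cup's axis
- mug_axis (a point): centre of the round foot of the cream mug, on its underside (the cup's axis; same axes as the mug)
- mug_handle (a point): middle of the cream mug's handle, 60 mm above its underside and 73.5 mm from the cup's axis; the handle is 12 mm wide
- timer: round white wind-up kitchen timer with a sage-green lower half, 60 mm diameter, 50 mm tall, 0.12 kg; it does not turn here. Origin at the centre of its underside, z up
- teaspoon: steel teaspoon lying level on the worktop, 130 mm long, 20 g; bowl (26 mm wide) at its own +x, handle to -x. Origin halfway along its length, at its underside; z up. To the fingers it is solid, not thin: from x = -17 to +27 mm a block 21 to 22 mm wide with upright sides from 1 to 9 mm above its underside; it balances near x = +9 mm
- spoon_bowl (a point): middle of the teaspoon's bowl, 45 mm from the teaspoon's origin along its +x, 4 mm above its underside
- spoon_end (a point): near the end of the teaspoon's handle, 60 mm from its origin along -x, 4 mm above its underside
- tray: sage tea tray that stays put, 340 mm long (its own y) by 240 mm (its own x), rim 21 mm high, a wooden bow handle 43 mm high at each short end. Origin at the centre of its underside; its floor, at z = 6 mm, carries three slate silicone mats that stay put on it, each time in other places.
- mug_spot (a point): centre of the mug's round mat, on the mat's floor (7.6 mm above the worktop). The mat is 82 mm across with a raised edge 3 mm high and 76 mm across inside; a tongue with the drawn mug handle leaves it along this point's own -y, so the mug sits right when its axes lie along these
- mug_spot_handle (a point): on the tongue of the mug's mat, the point over which the middle of the mug's handle belongs, 73.5 mm from mug_spot
- timer_spot (a point): centre of the timer's round mat (no tongue, two drawn circles), on its floor, 7.6 mm above the worktop; 76 mm across, raised edge 3 mm high and 70 mm across inside
- spoon_spot (a point): centre of the teaspoon's long mat, on its floor, 7.6 mm above the worktop; outside 158 x 48 mm, raised edge 3 mm high, 150 x 40 mm inside, left out on both long sides for 56 mm in the middle to make room for fingers. A spoon is drawn on it with its bowl at this point's own +x
- spoon_spot_bowl (a point): where the middle of the teaspoon's bowl belongs, 45 mm from spoon_spot along its +x
- spoon_spot_end (a point): where the end of the teaspoon's handle belongs, 60 mm from spoon_spot along its -x
- salt_shaker: clear salt shaker with a grey cap, 44 mm diameter, 90 mm tall, among the things to be laid; not wanted. Origin at the centre of its underside
- blue_mug: mug, blue above and white below, 91 mm tall, 82 mm across, not wanted, on the left by the sink. Origin on its underside, about 17 mm from the cup's axis towards the handle
- spice_jar: spice jar with a black cap, 41 mm diameter, 105 mm tall, by the tiled right wall (which stands at y = -0.40); not wanted. Origin at the centre of its underside
- apple: green apple, 75 mm, by the right wall, in front of a 250 mm tall kettle, 160 mm across (its axis at x = 0.79, y = -0.31, it stays put); not wanted. Origin at its underside
- lemon: yellow lemon, 83 mm long, 58 mm thick, in the right front corner; not wanted. Origin at its underside

How it is judged:
At the end, for the whole second after the job is handed in: Mug within 8 mm of its mat's centre, handle within 22 mm of the drawn one; timer within 7 mm of its mat's centre; spoon's bowl within 12 mm and handle end within 18 mm of the drawn ones; all flat on the mat floors (2.5 mm), mug and timer upright (2 deg), at rest (horizontal distance between mug_axis and mug_spot below 0.008 m and z of mug_axis in the frame of mug_spot between -0.002 and 0.0025 m and horizontal distance between mug_handle and mug_spot_handle below 0.022 m and angle between each of mug, timer's own z axis and vertical below 0.035 rad and horizontal distance between timer and timer_spot below 0.007 m and z of timer in the frame of timer_spot between -0.002 and 0.0025 m and horizontal distance between spoon_bowl and spoon_spot_bowl below 0.012 m and horizontal distance between spoon_end and spoon_spot_end below 0.018 m and z of each of spoon_bowl, spoon_end in the frame of spoon_spot below 0.0065 m and linear speed of each of mug, timer, teaspoon below 0.01 m/s); the robot touches nothing.
It fails at once if something that should be left alone (salt shaker, blue mug, spice jar, apple, lemon) is moved by more than 3 cm (distance of any of salt_shaker, blue_mug, spice_jar, apple, lemon from where it was at the start of the episode above 0.03 m).
It fails at once if the mug, timer or teaspoon is dropped or flung onto the tray (faster than 0.6 m/s within 3 cm of its mat) ((horizontal distance between mug_axis and mug_spot below 0.1 m and z of mug_axis in the frame of mug_spot below 0.03 m and linear speed of mug above 0.6 m/s) or (horizontal distance between timer and timer_spot below 0.1 m and z of timer in the frame of timer_spot below 0.03 m and linear speed of timer above 0.6 m/s) or (horizontal distance between teaspoon and spoon_spot below 0.1 m and z of teaspoon in the frame of spoon_spot below 0.03 m and linear speed of teaspoon above 0.6 m/s)).
It also fails if it takes over 70 s, if anything falls off the work surface, if the arm or the gripper's body presses on something with over 40 N, if the wrist force passes 120 N, or if a joint passes its speed limit or range.

## Robot

A 7-joint arm with a two-finger parallel gripper is mounted at the origin on a cart in front of the work surface, level with it; the furniture and walls round the work are solid. World frame = base frame: x ahead of the robot, y to its left, z up, the work surface at z = 0. Lengths are in m, angles in rad, forces in N, time in s.
With the tool pointing down it reaches from about 0.4 to 0.85 m from the base axis. Payload 6.9 kg.
Tool frame: the origin (TCP) lies at the very end of the fingers, on their centre line; the grasp point (between the pads) lies 19 mm behind it (ctrl.pinch_z is the distance from the TCP to the grasp point, in m); z points along the fingers, y is the line along which they close (so a half turn about z gives the same grasp; the last joint's range is limited). The gripper opens to 85 mm and grips with 20 to 120 N. Pads are 22 mm wide; open, the fingers measure 114 mm over their backs; the gripper's body (76 mm by 85 mm) begins 54 mm behind the grasp point. The pads swing forward as they close: fully open they stand 13 mm farther back than shut.
Start: joints at [-1.224, 0.507, -0.238, 1.5, 0.126, 1.149, -0.155], TCP at [0.15, 0.607, 0.231] pointing down, gripper open.
Joint ranges: [-3.08, 3.08], [-0.24, 2.05], [-1.43, 1.35], [0, 2.5], [-1.52, 4.66], [0.17, 1.96], [-2.89, 2.89]. Speed limits (rad/s): [2.39, 2.39, 3.14, 3.14, 3.14, 3.14, 3.14].

## Interface

Orientations are given as a unit quaternion [x, y, z, w].
In Python, from bench import ctrl gives the robot as it stands. The module is installed in compiled form; this text tells all that it offers.
- The arm moves only by the tool step_arm, never from a script. Its arguments are lists of equal length, an entry for each row: "gripper": the opening, from 0 (shut) to 1 (fully open); "linear": the shift along the tool's x, y, z in mm, a list of three; "turn": the turn about the tool's z in rad. A call has 1 to 10 rows; each row shifts and turns the commanded pose from where the row before left it, along the tool's axes as they then stand; what a row does not reach is not made up. A row lasts 1/10 s, in which the tool goes at most 50 mm and 8.59 degrees, less where a joint would pass 70% of its speed; a pose out of reach is approached as far as the arm can. A call is refused whole if a number of a shift passes 50 or a number of a turn 0.15, either way. A call with a gripper value outside its range is refused whole. The fingers move at their own pace and stop on an object; the grip force is fixed at half the most. Time passes only in rows, so rows that do not move let the fingers close. It gives the time, the measured TCP pose, the force, the opening and the grip force at its end, in the units of the state.
- ctrl.observe(): the state, without advancing time (a new reading comes with each control period).
- ctrl.get_image(name): name is "scene" or "side" or "wrist"; returns a dict with "pixels" (400x640x3 uint8, red, green, blue), "z_map" (400x640 float32, m along the optical axis (not along the pixel's ray), 0 where there is no reading), "K" (3x3 intrinsics, pixels), "world_from_camera" (4x4, takes a point from camera to world coordinates). Camera axes: x right, y down, z forward; pixel columns grow to the right and rows downward; lengths in m; the calibration is good to about 2 mm. A picture is of the moment at which its call begins.
- ctrl.finish_job(): hands the job in; it is judged then, once.
The state is a dict: "clock": time; "q": joint angles; "joint_vel": joint speeds; "joint_torque": joint torques, N m; "tcp_pos": TCP position; "ee_rot": TCP orientation; "ft_force": force on the tool from outside, world axes, zero at the start; "torque": the same for the moment, N m; "finger_gap": finger opening in m; "grip_force": force on a finger pad.
Only numpy, scipy, OpenCV 4.12 (cv2) and the standard library are available. Lean on these libraries where they do the work, as an engineer would, in place of code of your own. Each camera call takes 0.05 s, during which the arm holds its last target. There are 200 camera calls.

## Working session

There is one attempt and no reset: what is moved stays moved. The work goes in short steps, Python scripts to look and compute and a tool call to move; the robot and the scene stay as the last step left them, time stands still between calls to the robot, and variables do not carry over. Pictures are saved under pics/ and viewed, at most 10 in all, crops included, and the job is handed in when it is done.

Besides the shell and the picture viewer there is one more tool, called after "Emit:" in YAML: its name, and indented under it one key for each argument. step_arm: Moves the arm, as the interface text tells. Its arguments: {"type":"object","properties":{"gripper":{"type":"array","items":{"type":"number"}},"linear":{"type":"array","items":{"type":"array","items":{"type":"number"}}},"turn":{"type":"array","items":{"type":"number"}}},"required":["gripper","linear","turn"]}

```bash
mkdir -p pics
cat > h.py <<'E'
import numpy as np, cv2
from bench import ctrl
def grab(n):
    im=ctrl.get_image(n); d=im["z_map"]; K=im["K"]; T=im["world_from_camera"]
    v,u=np.mgrid[0:400,0:640]
    P=np.stack([(u-K[0,2])/K[0,0]*d,(v-K[1,2])/K[1,1]*d,d,np.ones_like(d)],-1)@T.T
    return im["pixels"],P[...,:3],d,K,T
def ray(u,v,K,T,z):
    r=T[:3,:3]@np.array([(u-K[0,2])/K[0,0],(v-K[1,2])/K[1,1],1]); c=T[:3,3]
    return c+r*(z-c[2])/r[2]
def save(n,p): cv2.imwrite('pics/'+n,p[...,::-1])
E
python3 - <<'E'
from h import *
o=ctrl.observe(); print({k:np.round(v,3) for k,v in o.items()}, ctrl.pinch_z)
for n in("scene","side"):
    p,P,d,K,T=grab(n); save(n+'0.png',p); print(n,K.round(1).tolist(),T.round(3).tolist())
E
```

```text
{'clock': np.float64(0.0), 'q': array([-1.224,  0.508, -0.238,  1.501,  0.126,  1.149, -0.155]), 'joint_vel': array([ 0.   ,  0.   ,  0.001,  0.002,  0.001, -0.001,  0.001]), 'joint_torque': array([ 1.0000e-03, -6.2059e+01, -2.1860e+00, -2.4966e+01,  1.3000e-02,
        1.2000e-02,  0.0000e+00]), 'tcp_pos': array([0.15 , 0.606, 0.23 ]), 'ee_rot': array([ 0.121,  0.993, -0.001, -0.   ]), 'ft_force': array([-0.011, -0.642,  0.627]), 'torque': array([ 0.036,  0.054, -0.011]), 'grip_force': np.float64(0.0), 'finger_gap': np.float64(0.085)} 0.0187
scene [[482.6, 0.0, 324.6], [0.0, 482.6, 194.8], [0.0, 0.0, 1.0]] [[-0.613, -0.337, 0.715, -0.698], [-0.79, 0.252, -0.558, 0.973], [0.008, -0.907, -0.421, 0.755], [0.0, 0.0, 0.0, 1.0]]
side [[495.3, 0.0, 320.6], [0.0, 495.3, 197.2], [0.0, 0.0, 1.0]] [[-0.996, -0.052, 0.072, 0.397], [-0.088, 0.597, -0.797, 1.156], [-0.002, -0.801, -0.599, 0.914], [0.0, 0.0, 0.0, 1.0]]
```

View pics/scene0.png

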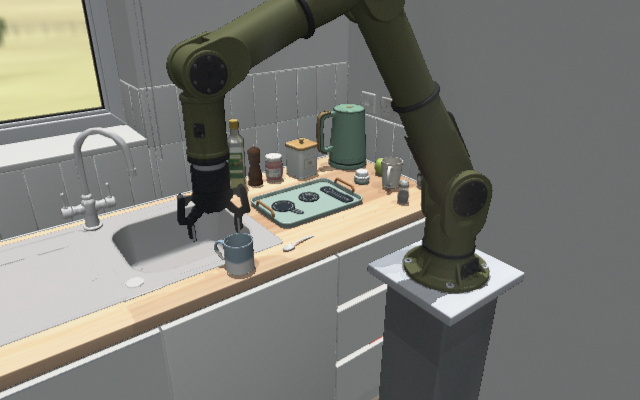

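View pics/side0.png

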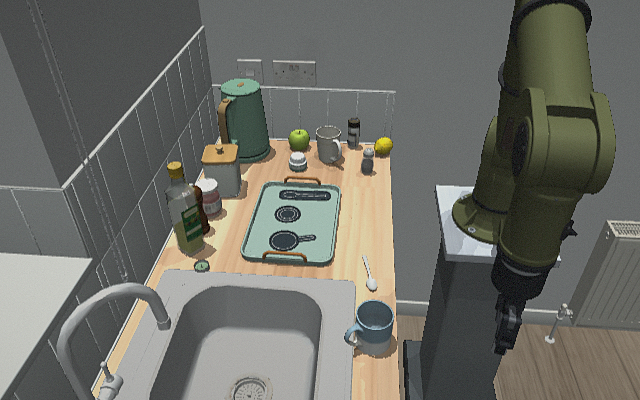

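The side view shows the tray with the mug mat at about (285,240), its tongue pointing right. The timer mat is at (288,213) and the spoon mat at (305,195). The cream mug is at (328,145), the timer at (298,160), the salt shaker at (367,160) and the spoon at (370,275) with its bowl nearer the camera.

Run:
```python
from h import *
p,P,d,K,T=grab("side")
a=cv2.resize(p[170:300,230:390],None,fx=4.8,fy=4.5,interpolation=cv2.INTER_CUBIC); save('tray.png',a[:600])
a=cv2.resize(p[115:180,280:400],None,fx=6.6,fy=6.6,interpolation=cv2.INTER_CUBIC); save('objs.png',a)
for n,(u,v) in dict(mugmat=(285,240),tong=(308,237),tim=(288,213),sp=(305,195),timer=(298,154),spoonbowl=(372,285),spoonend=(365,258),mugrim=(328,128),salt=(367,150),bluemug=(375,320)).items(): print(n,P[v,u].round(3))
hsv=cv2.cvtColor(p,cv2.COLOR_RGB2HSV)
# dark mats on tray
m=((hsv[...,2]<90)&(P[...,2]<.03)&(P[...,2]>-.01)).astype(np.uint8); m[:, :230]=0;m[:,345:]=0;m[:180]=0;m[255:]=0
n,l,s,c=cv2.connectedComponentsWithStats(m)
for i in range(1,n):
  if s[i,4]>30:
    q=P[l==i]; r=cv2.minAreaRect((q[:,:2]*1000).astype(np.float32)); print(s[i],c[i].round(1),q.mean(0).round(3),np.round(r[0]),np.round(r[1]),r[2])
# heights of objects
z=P[...,2]
for nm,(u0,u1,v0,v1),zl in [('timer',(285,310,145,175),(.02,.07)),('mug',(312,345,120,170),(.02,.12)),('spoon',(355,385,245,295),(.003,.02)),('salt',(358,378,140,178),(.02,.1)),('spice',(345,362,113,155),(.02,.12))]:
  q=P[v0:v1,u0:u1].reshape(-1,3); q=q[(q[:,2]>zl[0])&(q[:,2]<zl[1])]
  r=cv2.minAreaRect((q[:,:2]*1000).astype(np.float32)); print(nm,len(q),q.min(0).round(3),q.max(0).round(3),np.round(r[0]),np.round(r[1]),r[2])
```

```text
mugmat [0.585 0.155 0.01 ]
tong [0.524 0.135 0.008]
tim [0.594 0.036 0.009]
sp [ 0.554 -0.055  0.009]
timer [ 0.596 -0.224  0.05 ]
spoonbowl [0.347 0.297 0.006]
spoonend [0.366 0.202 0.005]
mugrim [ 0.504 -0.318  0.1  ]
salt [ 0.371 -0.206  0.089]
bluemug [0.341 0.425 0.029]
[284 180  37   8  93] [302.2 184.5] [ 0.568 -0.1    0.016] [ 569. -100.] [ 14. 114.] 87.2834701538086
[252 183  17  40  71] [259.  201.9] [ 0.687 -0.005  0.014] [686.  -6.] [185.  10.] 86.07626342773438
[279 190  52  11 362] [305.  195.1] [ 0.554 -0.056  0.009] [557. -56.] [158.  59.] 4.052231788635254
[275 206  26  17 238] [287.4 213.7] [0.595 0.04  0.009] [595.  41.] [73. 80.] 8.212586402893066
[269 230  47  21 452] [286.1 240.2] [0.582 0.155 0.009] [569. 158.] [ 90. 121.] 81.89909362792969
timer 278 [ 0.569 -0.331  0.02 ] [ 0.638 -0.183  0.055] [ 602. -256.] [ 60. 148.] 4.821434020996094
mug 1093 [ 0.452 -0.406  0.02 ] [ 0.568 -0.21   0.111] [ 511. -309.] [195. 116.] 89.40702819824219
spoon 283 [0.316 0.15  0.003] [0.393 0.327 0.013] [356. 239.] [177.  78.] 89.21605682373047
salt 293 [ 0.335 -0.363  0.02 ] [ 0.402 -0.185  0.094] [ 363. -276.] [ 62. 181.] 5.103822708129883
spice 494 [ 0.391 -0.406  0.02 ] [ 0.451 -0.34   0.12 ] [ 423. -373.] [64. 60.] 85.55451202392578
```

View pics/tray.png

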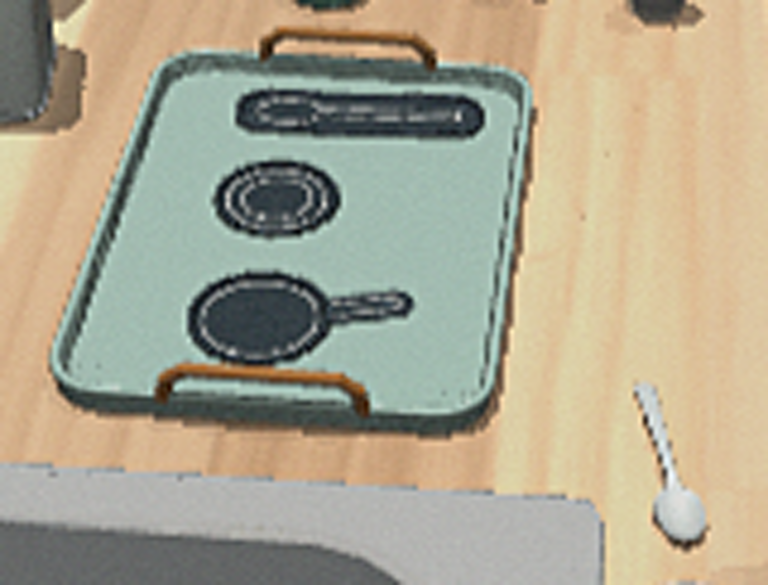

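View pics/objs.png

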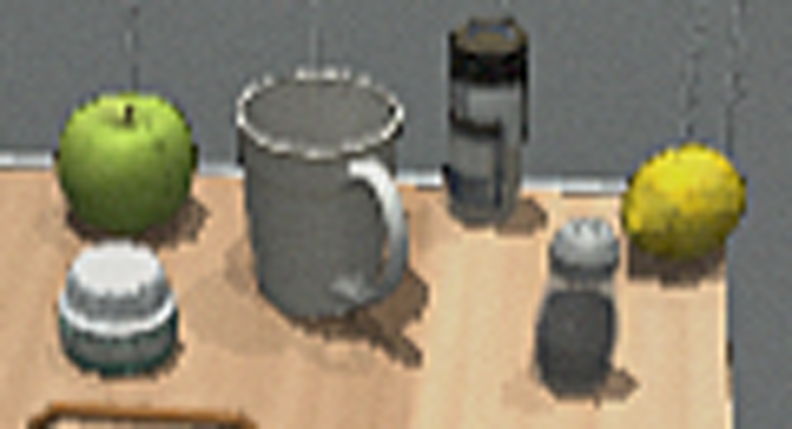

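The crops show the drawn bowl at the left end of the spoon mat (world +x) and the mug tongue pointing to -x. The mug's handle at crop (395,230) also points roughly to -x. I'm moving above the spoon for a close look.

Emit:
step_arm:
  gripper: [1, 1, 1, 1, 1, 1, 1, 1, 1, 1]
  linear:
    - [-29, -30, 0]
    - [-29, -30, 0]
    - [-29, -30, 0]
    - [-29, -30, 0]
    - [-29, -30, 0]
    - [-29, -30, 0]
    - [-29, -30, 0]
    - [-29, -30, 0]
    - [-29, -30, 0]
    - [-29, -30, 0]
  turn: [0, 0, 0, 0, 0, 0, 0, 0, 0, 0]

```text
clock: 1.15
tcp_pos: [0.3599, 0.2444, 0.2313]
ee_rot: [0.121, 0.993, 0.0, 0.0]
ft_force: [0.9, 0.0, -0.0]
finger_gap: 0.0853
grip_force: 0.0
```

Emit:
step_arm:
  gripper: [0.6, 0.6, 0.6]
  linear:
    - [0, 0, 0]
    - [0, 0, 0]
    - [0, 0, 0]
  turn: [-0.12, -0.123, 0]

```text
clock: 1.45
tcp_pos: [0.3595, 0.2457, 0.2312]
ee_rot: [-0.001, 1.0, -0.0, -0.0]
ft_force: [-0.1, -0.5, -0.4]
finger_gap: 0.0514
grip_force: 0.0
```

Run:
```python
from h import *
from scipy.spatial.transform import Rotation as R
o=ctrl.observe(); print(o['clock'],o['tcp_pos'].round(4),o['q'].round(2))
p,P,d,K,T=grab("wrist"); save('w1.png',p); Rt=R.from_quat(o['ee_rot']).as_matrix(); print(Rt.round(3).tolist(),T.round(3).tolist(),K[0,0], "cam in tool",(Rt.T@(T[:3,3]-o['tcp_pos'])).round(3))
```

```text
1.45 [0.3595 0.2457 0.2312] [-0.52  0.21 -0.17  1.97  0.04  0.96  0.86]
[[-1.0, -0.002, -0.0], [-0.002, 1.0, -0.0], [0.0, -0.0, -1.0]] [[-0.002, 0.946, 0.325, 0.274], [1.0, 0.002, 0.001, 0.246], [-0.0, 0.325, -0.946, 0.374], [0.0, 0.0, 0.0, 1.0]] 322.5545517677645 cam in tool [ 0.085  0.001 -0.143]
```

View pics/w1.png

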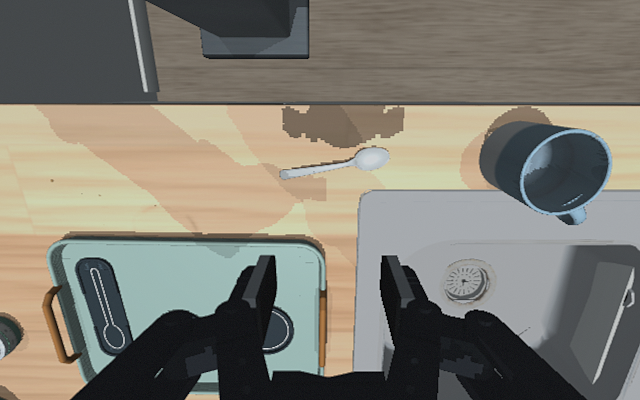

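The wrist view shows the spoon's bowl at (372,158) and its handle end at (285,174). The spoon mat runs from (93,265) to (116,340), with the bowl end lower (+x).

```bash
cat >> h.py <<'E'
def comp(mask,seed):
    n,l=cv2.connectedComponents(mask.astype(np.uint8)); return l==l[seed[1],seed[0]] if mask[seed[1],seed[0]] else None
def plane(msk,K,T,z):
    v,u=np.nonzero(msk); r=np.stack([(u-K[0,2])/K[0,0],(v-K[1,2])/K[1,1],np.ones(len(u))],-1)@T[:3,:3].T
    return T[:3,3]+r*((z-T[2,3])/r[:,2])[:,None]
def axis(q):
    (c,s,a)=cv2.minAreaRect((q[:,:2]*1000).astype(np.float32)); return np.round(c,1),np.round(s,1),round(a,1)
E
python3 - <<'E'
from h import *
p,P,d,K,T=grab("wrist"); hsv=cv2.cvtColor(p,cv2.COLOR_RGB2HSV)
w=np.zeros((400,640),bool); w[140:184,270:400]=1
m=comp((hsv[...,1]<50)&(hsv[...,2]>120)&w,(372,158))
q=plane(m,K,T,.005); print('spoon',m.sum(),axis(q)); 
mu=q[:,:2].mean(0); pc=np.linalg.svd(q[:,:2]-mu,full_matrices=False)[2][0]; pc*=np.sign(pc[1]); s=(q[:,:2]-mu)@pc
c=mu+pc*(s.min()+s.max())/2; print('centre',c.round(4),'len',s.ptp() if hasattr(s,'ptp') else np.ptp(s),'ang',np.degrees(np.arctan2(pc[1],pc[0])))
# end points: mean of extremes
for a,b in ((s<s.min()+.012,'end'),(s>s.max()-.04,'bowl')): print(b,q[a].mean(0).round(4))
m=((hsv[...,2]<95)); w[:]=0; w[245:370,60:150]=1
g=comp(m&w,(84,300))
if g is not None:
  q=plane(cv2.morphologyEx(g.astype(np.uint8),cv2.MORPH_CLOSE,np.ones((9,9))),K,T,.009); print('mat',axis(q),q.min(0),q.max(0))
E
```

```text
spoon 1637 (array([354.2, 260.5]), array([142.2,  42.3]), 87.5)
centre [0.3584 0.259 ] len 0.14112462891799055 ang 93.12957868255245
end [0.3669 0.1951 0.005 ]
bowl [0.3565 0.3083 0.005 ]
```

Run:
```python
from h import *
p,P,d,K,T=grab("wrist"); hsv=cv2.cvtColor(p,cv2.COLOR_RGB2HSV)
print(p[300,100],p[300,84],p[158,372],p[150,340],p[174,285])
for S in (25,40):
  w=np.zeros((400,640),bool); w[140:184,270:395]=1
  m=comp(cv2.morphologyEx(((hsv[...,1]<S)&(hsv[...,2]>110)&w).astype(np.uint8),cv2.MORPH_OPEN,np.ones((2,2)))>0,(372,158))
  v,u=np.nonzero(m); print(u.min(),u.max(),v.min(),v.max())
  q=plane(m,K,T,.005)
  print('spoon',m.sum(),axis(q))
  for lo,hi in ((-.005,.015),(.06,.08),(.10,.131)):
    e=q[(q[:,1]-q[:,1].min()>=lo)&(q[:,1]-q[:,1].min()<hi)]; print(e.mean(0).round(4))
m=hsv[...,2]<110; w[:]=0; w[245:370,60:150]=1
n,l,s,c=cv2.connectedComponentsWithStats((m&w).astype(np.uint8)); 
for i in range(1,n):
  if s[i,4]>200:
    g=cv2.morphologyEx((l==i).astype(np.uint8),cv2.MORPH_CLOSE,np.ones((9,9))); q=plane(g,K,T,.009); print('mat',s[i],axis(q),q.mean(0).round(4))
```

```text
[165 170 170] [163 192 188] [207 211 213] [211 180 145] [161 167 170]
282 389 148 180
spoon 1135 (array([357.7, 254.9]), array([ 26. , 127.4]), 11.6)
[0.3672 0.1997 0.005 ]
[0.3567 0.2621 0.005 ]
[0.3481 0.3035 0.005 ]
280 390 148 180
spoon 1196 (array([356.5, 254. ]), array([ 26.6, 130.1]), 9.4)
[0.3678 0.1977 0.005 ]
[0.3573 0.2598 0.005 ]
[0.3485 0.3025 0.005 ]
mat [  60  245   34  125 1467] (array([ 555.5, -109.1]), array([ 39.5, 201.7]), 86.0) [ 0.5804 -0.1077  0.009 ]
mat [  76  258   74  112 3498] (array([566.1, -41. ]), array([ 80.9, 182.3]), 88.9) [ 0.5648 -0.0484  0.009 ]
mat [ 93 271  31  77 502] (array([555.5, -57.5]), array([123.1,  22.2]), 6.4) [ 0.57   -0.0536  0.009 ]
```

Emit:
step_arm:
  gripper: [0.5, 0.5, 0.5, 0.5, 0.5, 0.5, 0.5, 0.5, 0.5, 0.5]
  linear:
    - [4, 17.7, 0]
    - [0, 0, 15]
    - [0, 0, 15]
    - [0, 0, 15]
    - [0, 0, 15]
    - [0, 0, 15]
    - [0, 0, 15]
    - [0, 0, 15]
    - [0, 0, 15]
    - [0, 0, 15]
  turn: [0, -0.146, -0.146, -0.146, -0.146, -0.146, -0.146, -0.146, -0.146, -0.146]

```text
clock: 2.6
tcp_pos: [0.3552, 0.2642, 0.0957]
ee_rot: [-0.613, 0.79, 0.0, 0.0]
ft_force: [0.8, -0.0, -1.3]
finger_gap: 0.0429
grip_force: 0.0
```

Emit:
step_arm:
  gripper: [0.5, 0.5, 0.5, 0.5]
  linear:
    - [0, 0, 12]
    - [0, 0, 12]
    - [0, 0, 12]
    - [0, 0, 0]
  turn: [-0.146, -0.146, -0.146, 0]

```text
clock: 3.0
tcp_pos: [0.3547, 0.2635, 0.0591]
ee_rot: [0.769, -0.639, -0.0, 0.001]
ft_force: [0.2, 0.5, -0.9]
finger_gap: 0.0431
grip_force: 0.0
```

Run:
```python
from h import *
o=ctrl.observe(); print(o['clock'],o['tcp_pos'].round(4),o['q'].round(2),o['ee_rot'].round(3))
p,P,d,K,T=grab("wrist"); save('w2.png',p); hsv=cv2.cvtColor(p,cv2.COLOR_RGB2HSV)
```

```text
3.0 [0.3547 0.2635 0.0591] [-0.34  0.51 -0.51  2.18  0.47  0.56  2.13] [ 0.769 -0.639 -0.     0.001]
```

View pics/w2.png

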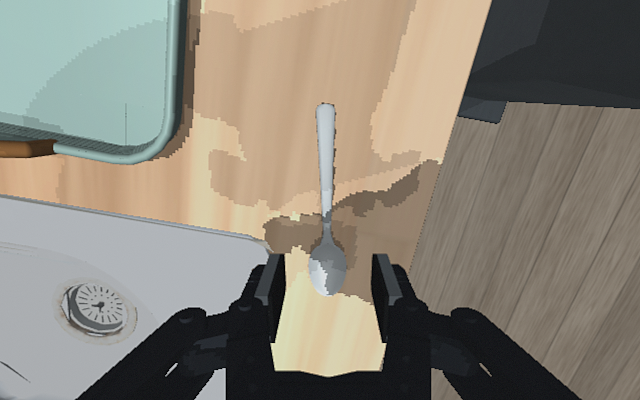

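The spoon runs up the picture, with its bowl at (327,272) midway between the pads (about 280 and 378). I'm descending and gripping.

Emit:
step_arm:
  gripper: [0.5, 0.5, 0.5, 0.5, 0.5, 0, 0, 0, 0, 0]
  linear:
    - [0, 0, 20]
    - [0, 0, 20]
    - [0, 0, 12]
    - [0, 0, 4]
    - [0, 0, 0]
    - [0, 0, 0]
    - [0, 0, 0]
    - [0, 0, 0]
    - [0, 0, 0]
    - [0, 0, 0]
  turn: [0, 0, 0, 0, 0, 0, 0, 0, 0, 0]

```text
clock: 4.05
tcp_pos: [0.3559, 0.2642, 0.0053]
ee_rot: [0.768, -0.64, 0.0, -0.001]
ft_force: [-0.2, -0.4, 6.6]
finger_gap: 0.0188
grip_force: 58.6
```

Emit:
step_arm:
  gripper: [0, 0, 0, 0, 0]
  linear:
    - [0, 0, -20]
    - [0, 0, -50]
    - [0, 0, -50]
    - [0, 0, -50]
    - [0, 0, -40]
  turn: [0, 0, 0, 0, 0]

```text
clock: 4.55
tcp_pos: [0.3551, 0.2641, 0.2177]
ee_rot: [0.768, -0.64, 0.0, -0.001]
ft_force: [1.4, -0.0, -0.9]
finger_gap: 0.0189
grip_force: 58.5
```

Emit:
step_arm:
  gripper: [0, 0, 0, 0, 0, 0, 0, 0, 0, 0]
  linear:
    - [34, -21, 0]
    - [34, -21, 0]
    - [34, -21, 0]
    - [34, -21, 0]
    - [34, -21, 0]
    - [34, -21, 0]
    - [34, -21, 0]
    - [34, -21, 0]
    - [34, -21, 0]
    - [31, -18, 0]
  turn: [0, 0, 0, 0, 0, 0, 0, 0, 0, 0]

```text
clock: 5.55
tcp_pos: [0.621, -0.0322, 0.2151]
ee_rot: [0.768, -0.641, 0.0, -0.0]
ft_force: [-0.7, 1.4, 0.2]
finger_gap: 0.0185
grip_force: 58.5
```

Emit:
step_arm:
  gripper: [0, 0, 0, 0, 0, 0, 0, 0, 0, 0]
  linear:
    - [0, 0, 0]
    - [0, 0, 0]
    - [0, 0, 0]
    - [0, 0, 0]
    - [0, 0, 0]
    - [0, 0, 0]
    - [0, 0, 0]
    - [0, 0, 0]
    - [0, 0, 0]
    - [0, 0, 0]
  turn: [0.148, 0.148, 0.148, 0.148, 0.148, 0.148, 0.148, 0.148, 0.148, 0.148]

```text
clock: 6.55
tcp_pos: [0.6197, -0.0301, 0.215]
ee_rot: [-0.133, 0.991, 0.0, 0.0]
ft_force: [-0.1, 0.1, 0.1]
finger_gap: 0.0185
grip_force: 58.5
```

Emit:
step_arm:
  gripper: [0, 0, 0]
  linear:
    - [0, 0, 0]
    - [0, 0, 0]
    - [0, 0, 0]
  turn: [0.148, 0, 0]

```text
clock: 6.85
tcp_pos: [0.6199, -0.03, 0.2148]
ee_rot: [-0.065, 0.998, -0.0, 0.0]
ft_force: [0.4, -0.6, -0.9]
finger_gap: 0.019
grip_force: 58.5
```

Run:
```python
from h import *
o=ctrl.observe(); print(o['clock'],o['tcp_pos'].round(4),o['q'].round(2),o['ee_rot'].round(3),o['finger_gap'])
p,P,d,K,T=grab("wrist"); save('w3.png',p); np.savez('w3.npz',p=p,d=d,K=K,T=T); hsv=cv2.cvtColor(p,cv2.COLOR_RGB2HSV)
m=((hsv[...,2]<105)&(abs(P[...,2]-.009)<.008)).astype(np.uint8)
n,l,s,c=cv2.connectedComponentsWithStats(m)
for i in range(1,n):
  if s[i,4]>200:
    g=cv2.morphologyEx((l==i).astype(np.uint8),cv2.MORPH_CLOSE,np.ones((7,7))); q=plane(g,K,T,.009); print('mat',s[i],axis(q),q.mean(0).round(4))
```

```text
6.85 [ 0.6199 -0.03    0.2148] [ 0.28  0.53 -0.44  1.54  0.24  1.13  1.48] [-0.065  0.998 -0.     0.   ] 0.018979915843444765
mat [ 259    0   61  231 1223] (array([582.1, -89.3]), array([238.3,  64.9]), 13.5) [ 0.587  -0.0908  0.009 ]
mat [ 336    0  282  257 4199] (array([571. ,  99.5]), array([286.8, 243.6]), 89.2) [0.5508 0.1593 0.009 ]
mat [ 91   4  31  52 354] (array([ 512.3, -257.1]), array([16.5, 54. ]), 62.5) [ 0.5094 -0.2546  0.009 ]
mat [ 290   24   52   85 1903] (array([514.8, -55.6]), array([77.8, 48. ]), 1.4) [ 0.5093 -0.0487  0.009 ]
mat [ 462   80   78  121 2132] (array([571.4, 145.1]), array([124.7,  81.7]), 39.0) [0.5598 0.1504 0.009 ]
mat [155 100  32  54 210] (array([ 590.5, -196.9]), array([55.8, 22.4]), 17.7) [ 0.5886 -0.1934  0.009 ]
mat [286 102  32  81 850] (array([593.5, -66.3]), array([87.7, 31.4]), 15.0) [ 0.5985 -0.0661  0.009 ]
mat [300 114  16  37 262] (array([579.5, -56.6]), array([37.6, 16.1]), 6.7) [ 0.5818 -0.0545  0.009 ]
mat [ 361  122   70   70 1278] (array([594.3,  41.8]), array([76.5, 74.7]), 13.3) [0.5919 0.0417 0.009 ]
mat [370 131  53  53 861] (array([594.3,  41.6]), array([57.1, 56.3]), 55.1) [0.5929 0.0416 0.009 ]
mat [ 472  137   58   56 2519] (array([587.7, 157.6]), array([61.5, 62.4]), 7.4) [0.5869 0.1575 0.009 ]
mat [ 378  140   36   36 1007] (array([594.4,  41.8]), array([38.9, 38.3]), 10.3) [0.594  0.0419 0.009 ]
mat [  0 176  13  67 436] (array([ 714.6, -392.1]), array([13.5, 85.5]), 79.1) [ 0.7232 -0.3961  0.009 ]
mat [  47  213  113  100 1094] (array([ 752.6, -267. ]), array([158.9,  69.8]), 43.4) [ 0.7408 -0.26    0.009 ]
mat [525 307  36  31 435] (array([783.2, 275. ]), array([52.2, 37.4]), 54.1) [0.7815 0.2732 0.009 ]
mat [104 352  40  10 236] (array([ 914.1, -273.7]), array([53.2, 13.1]), 89.5) [ 0.9138 -0.2749  0.009 ]
```

View pics/w3.png

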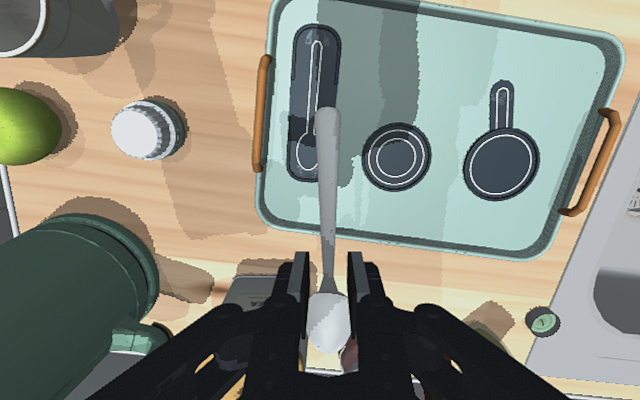

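The picture shows the spoon held with its handle end at (329,108). The spoon mat is at columns 290–342, rows 24–182. The timer mat is centred at (396,157), the mug mat at (501,164) with its tongue tip at (501,82), the timer at (148,128) and the apple at the left.

```bash
cat >> h.py <<'E'
def goal(tx,ty,ang):  # ang: world angle (deg) of tool x ; prints shift in current tool frame and turn
    from scipy.spatial.transform import Rotation as R
    o=ctrl.observe(); M=R.from_quat(o['ee_rot']).as_matrix(); dd=np.array([tx,ty])-o['tcp_pos'][:2]
    s=M[:2,:2].T@dd*1000; a=np.degrees(np.arctan2(M[1,0],M[0,0])); t=-(np.radians(ang-a)+np.pi)%(2*np.pi)-np.pi
    print('clock',o['clock'],'tcp',o['tcp_pos'].round(4),'toolx',a.round(1),'shift',s.round(1),'turn',t,'q7',o['q'][6].round(2))
E
python3 - <<'E'
from h import *
f=np.load('w3.npz'); p,K,T=f['p'],f['K'],f['T']; hsv=cv2.cvtColor(p,cv2.COLOR_RGB2HSV); V=hsv[...,2]
# left edge, rows 40..170
L=[]
for v in range(38,168):
    u=280+np.argmax(V[v,280:320]<115); L.append(ray(u-.5,v,K,T,.010)[:2])
L=np.array(L); vx,vy,x0,y0=cv2.fitLine((L*1000).astype(np.float32),cv2.DIST_HUBER,0,.01,.01).ravel(); d=np.array([vx,vy])*np.sign(vx); n=np.array([-d[1],d[0]])
print('left edge ang',np.degrees(np.arctan2(d[1],d[0])),x0,y0, 'resid',np.std((L*1000-[x0,y0])@n))
w=np.zeros(V.shape,bool); w[15:190,284:346]=1; m=(V<115)&w; m=comp(cv2.morphologyEx(m.astype(np.uint8),cv2.MORPH_CLOSE,np.ones((5,5)))>0,(295,90))
q=plane(m,K,T,.010)[:,:2]*1000; a=(q-[x0,y0])@d; b=(q-[x0,y0])@n; print('along',a.min(),a.max(),'across',b.min(),b.max())
c=np.array([x0,y0])+d*(a.min()+a.max())/2+n*(24 if b.max()>-b.min() else -24); print('centre',c)
# held handle
m=np.zeros(V.shape,bool); m[108:250,300:345]=1
o=ctrl.observe(); z=o['tcp_pos'][2]-.001
# held handle edges
for v in (115,150,200,250): 
    r=p[v,310:350].astype(int); print(v,r.sum(1).tolist()) if v==150 else None
print('tip',ray(329,108,K,T,z),'mid',ray(329.5,270,K,T,z))
# mug mat: tongue tip and circle at floor heights
for nm,wd in (('mug',(455,545,120,205)),('timer',(355,435,118,196))):
    w=np.zeros(V.shape,bool); w[wd[2]:wd[3],wd[0]:wd[1]]=1; m=((V<115)&w).astype(np.uint8); m=cv2.morphologyEx(m,cv2.MORPH_CLOSE,np.ones((5,5)))
    if nm=='mug': m=cv2.morphologyEx(m,cv2.MORPH_OPEN,cv2.getStructuringElement(cv2.MORPH_ELLIPSE,(41,41)))
    q=plane(m,K,T,.0095)[:,:2]*1000; cc,r=cv2.minEnclosingCircle(q.astype(np.float32)); print(nm,cc,r*2,q.mean(0))
w=np.zeros(V.shape,bool); w[76:122,480:522]=1; q=plane((V<115)&w,K,T,.008)[:,:2]*1000; print('tongue mean',q.mean(0),'min',q.min(0),q.max(0))
E
```

```text
left edge ang 1.9028752 566.0602 -77.82007 resid 0.4485519060707105
along -89.25130011987166 68.29614652987438 across -0.7097919443399585 47.89071841278867
centre [554.79145381 -54.18121489]
150 [290, 290, 290, 291, 293, 271, 315, 395, 431, 442, 457, 465, 474, 479, 482, 487, 490, 488, 494, 492, 493, 494, 499, 506, 498, 468, 440, 427, 369, 361, 389, 384, 382, 382, 386, 388, 387, 384, 387, 386]
tip [ 0.54217305 -0.03893559  0.21362907] mid [ 0.62080177 -0.02835994  0.21362907]
mug (586.3587036132812, 158.31814575195312) 84.1496353149414 [586.15468306 157.61403402]
timer (591.1958618164062, 42.253292083740234) 82.28671264648438 [592.96244822  41.80173953]
tongue mean [522.79931133 139.16391319] min [502.26956358 124.71989121] [543.14798551 156.17934902]
```

```bash
python3 -c "
from h import *
goal(.5665,-.0538,181.9)"
```

```text
clock 6.9 tcp [ 0.6199 -0.03    0.2146] toolx -172.6 shift [ 56.1 -16.7] turn 0.09586677920644249 q7 1.48
```

Emit:
step_arm:
  gripper: [0, 0, 0, 0, 0, 0, 0, 0, 0, 0]
  linear:
    - [28, -8.3, 0]
    - [28, -8.4, 0]
    - [0, 0, 0]
    - [0, 0, 30]
    - [0, 0, 40]
    - [0, 0, 40]
    - [0, 0, 40]
    - [0, 0, 25]
    - [0, 0, 8]
    - [0, 0, 0]
  turn: [0, 0, 0.096, 0, 0, 0, 0, 0, 0, 0]

```text
clock: 7.9
tcp_pos: [0.5661, -0.0535, 0.0306]
ee_rot: [-0.015, 1.0, 0.0, -0.001]
ft_force: [0.5, 0.5, -0.1]
finger_gap: 0.0188
grip_force: 58.5
```

```bash
python3 -c "
from h import *
goal(.5665,-.0538,181.9)"
```

```text
clock 7.9 tcp [ 0.5661 -0.0535  0.0306] toolx -178.2 shift [-0.4 -0.3] turn -0.0023756785186996865 q7 1.32
```

Emit:
step_arm:
  gripper: [0, 0, 0, 0, 0]
  linear:
    - [0, 0, 8]
    - [0, 0, 5]
    - [0, 0, 3]
    - [0, 0, 1.5]
    - [0, 0, 0]
  turn: [0, 0, 0, 0, 0]

```text
clock: 8.4
tcp_pos: [0.5666, -0.0536, 0.0139]
ee_rot: [-0.015, 1.0, -0.0, 0.0]
ft_force: [-0.2, -0.3, -0.5]
finger_gap: 0.0186
grip_force: 58.5
```

Emit:
step_arm:
  gripper: [0, 0, 0.4, 0.4, 0.4, 0.4]
  linear:
    - [0, 0, 1.2]
    - [0, 0, 0]
    - [0, 0, 0]
    - [0, 0, 0]
    - [0, 0, 0]
    - [0, 0, 0]
  turn: [0, 0, 0, 0, 0, 0]

```text
clock: 9.0
tcp_pos: [0.5666, -0.0536, 0.0125]
ee_rot: [-0.015, 1.0, 0.0, -0.0]
ft_force: [0.0, -0.3, -0.3]
finger_gap: 0.0342
grip_force: 0.0
```

Emit:
step_arm:
  gripper: [0.4, 0.4, 1, 1, 1, 1, 1, 1, 1]
  linear:
    - [0, 0, -15]
    - [0, 0, -35]
    - [0, 0, -40]
    - [0, 0, -40]
    - [0, 0, -40]
    - [0, -30, -10]
    - [0, -30, 0]
    - [0, -30, 0]
    - [0, 0, 0]
  turn: [0, 0, 0, 0, 0, 0, 0, 0, 0]

```text
clock: 9.9
tcp_pos: [0.5685, -0.1494, 0.1923]
ee_rot: [-0.011, 1.0, -0.002, -0.0]
ft_force: [-0.5, -0.3, 0.6]
finger_gap: 0.0853
grip_force: 0.0
```

Run:
```python
from h import *
goal(.61,-.23,180)
p,P,d,K,T=grab("wrist"); save('w4.png',p); np.savez('w4.npz',p=p,d=d,K=K,T=T,P=P)
```

```text
clock 9.9 tcp [ 0.5685 -0.1494  0.1923] toolx -178.7 shift [-39.7 -81.5] turn 0.022348247154365453 q7 1.59
```

View pics/w4.png

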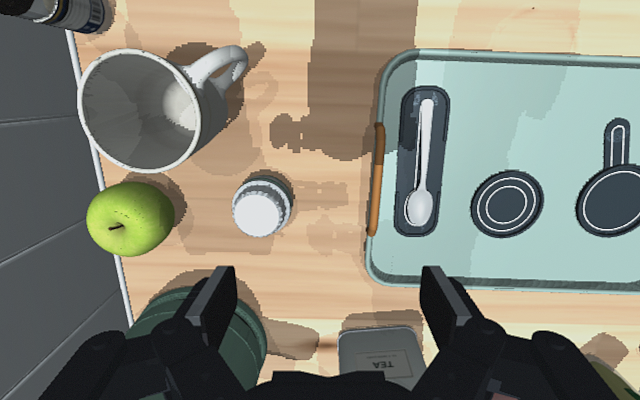

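The spoon lies in its mat with its bowl at (420,210) on the drawn bowl. The timer cap is at (262,208), and the mug rim is centred near (140,110) with its handle towards (235,62).

Run:
```python
from h import *
f=np.load('w4.npz'); p,K,T,P=f['p'],f['K'],f['T'],f['P']; hsv=cv2.cvtColor(p,cv2.COLOR_RGB2HSV); S,V=hsv[...,1],hsv[...,2]
w=np.zeros(V.shape,bool); w[88:235,405:440]=1; m=comp((V>130)&(S<40)&w,(420,205)); q=plane(m,K,T,.012)[:,:2]; x=q[:,0]-q[:,0].min()
print('spoon end',q[x<.01].mean(0),'bowl',q[x>np.ptp(x)-.04].mean(0),'len',np.ptp(x),'mat c .5548 -.0542')
# timer white cap at .05
w[:]=0; w[170:245,225:300]=1; m=comp((V>165)&(S<25)&w,(262,212)); q=plane(m,K,T,.048)[:,:2]*1000; print('timer',m.sum(),cv2.minEnclosingCircle(q.astype(np.float32)),q.mean(0), 'Pz',np.median(P[205:215,255:268,2]))
q=P[165:245,225:300].reshape(-1,3); q=q[(q[:,2]>.01)&(q[:,2]<.03)]; print('lower',len(q),axis(q)); q=P[165:245,225:300].reshape(-1,3); q=q[(q[:,2]>.012)&(q[:,2]<.06)]; print('all',axis(q))
# mug rim: depth near .106
r=(abs(P[...,2]-.105)<.006); r[180:]=0; r[:,270:]=0; r[:40]=0
q=P[r]*1000; q=q[(q[:,1]>-360*1.1)]; print('rim',r.sum(),q.min(0),q.max(0),cv2.minEnclosingCircle(q[:,:2].astype(np.float32)),cv2.fitEllipse(cv2.convexHull(q[:,:2].astype(np.float32))))
# handle
h=(P[...,2]>.03)&(P[...,2]<.095); h[:,:185]=0; h[:,255:]=0; h[:40]=0; h[125:]=0
q=P[h]*1000; print('handle',h.sum(),q.mean(0),axis(q/1000)); 
for zz in (40,60,75): 
  e=q[abs(q[:,2]-zz)<8]; print(zz,len(e),e.mean(0).round(1) if len(e) else '')
```

```text
spoon end [ 0.49318047 -0.05627935] bowl [ 0.59823831 -0.05206322] len 0.1304611212683906 mat c .5548 -.0542
timer 2023 ((591.4208984375, -213.51792907714844), 29.071895599365234) [ 592.61531499 -215.282847  ] Pz 0.04932162986196417
lower 590 (array([ 590.2, -213.2]), array([59.9, 46. ]), 56.3)
all (array([ 593.3, -216. ]), array([59.3, 54.2]), 78.9)
rim 3253 [ 459.67440196 -395.73416176   99.00508519] [ 551.73967674 -231.73337904  108.27039351] ((507.6224365234375, -313.9672546386719), 92.34114074707031) ((516.5447387695312, -311.0313415527344), (88.07860565185547, 186.39913940429688), 28.561058044433594)
handle 1486 [ 479.11408023 -234.61077076   68.7623143 ] (array([ 478.6, -242.4]), array([30.6, 68. ]), 61.4)
40 281 [ 480.7 -238.7   39.4]
60 253 [ 487.  -239.1   60.1]
75 354 [ 478.6 -231.5   75.4]
```

Emit:
step_arm:
  gripper: [1, 1, 1, 1, 1, 1, 1, 1, 1, 1]
  linear:
    - [-11.5, -33.3, 0]
    - [-11.5, -33.3, 0]
    - [0, 0, 0]
    - [0, 0, 0]
    - [0, 0, 0]
    - [0, 0, 0]
    - [0, 0, 0]
    - [0, 0, 0]
    - [0, 0, 0]
    - [0, 0, 0]
  turn: [0, 0, 0.145, 0.145, 0.145, 0.145, 0.145, 0.145, 0.145, 0.145]

```text
clock: 10.95
tcp_pos: [0.5943, -0.2079, 0.1924]
ee_rot: [0.538, 0.843, 0.0, -0.0]
ft_force: [0.3, -0.2, -0.8]
finger_gap: 0.0855
grip_force: 0.0
```

Emit:
step_arm:
  gripper: [1, 1, 1, 1, 1, 1]
  linear:
    - [0, 0, 0]
    - [0, 0, 0]
    - [0, 0, 0]
    - [0, 0, 30]
    - [0, 0, 30]
    - [0, 0, 0]
  turn: [0.145, 0.145, 0.145, 0, 0, 0]

```text
clock: 11.55
tcp_pos: [0.5919, -0.207, 0.1287]
ee_rot: [0.705, 0.71, -0.001, -0.004]
ft_force: [-1.1, 0.7, 0.1]
finger_gap: 0.0852
grip_force: 0.0
```

Run:
```python
from h import *
goal(.593,-.2155,90)
p,P,d,K,T=grab("wrist"); save('w5.png',p); np.savez('w5.npz',p=p,d=d,K=K,T=T,P=P)
print(T.round(3).tolist())
x=P[...,0];y=P[...,1];z=P[...,2]
for nm,c in (('timer',(.593,-.2155)),('apple',(.60,-.315))):
    s=(np.hypot(x-c[0],y-c[1])<.045)&(z>.015)&(z<.08); q=P[s]; print(nm,s.sum(),q.min(0).round(4),q.max(0).round(4))
s=(np.hypot(x-.593,y+.2155)<.045)&(z>.044)&(z<.056); q=P[s]; print('cap',cv2.minEnclosingCircle((q[:,:2]*1000).astype(np.float32)),q.mean(0))
```

```text
clock 11.55 tcp [ 0.5919 -0.207   0.1287] toolx 90.4 shift [-8.5  1. ] turn 0.006842572286674287 q7 0.32
[[1.0, 0.009, -0.005, 0.591], [0.007, -0.946, -0.323, -0.123], [-0.008, 0.323, -0.946, 0.272], [0.0, 0.0, 0.0, 1.0]]
timer 4378 [ 0.5671 -0.2409  0.015 ] [ 0.6263 -0.1861  0.0514]
apple 4641 [ 0.571  -0.3527  0.0151] [ 0.6424 -0.3061  0.0656]
cap ((596.6194458007812, -216.5680694580078), 24.600908279418945) [ 0.59679197 -0.21467023  0.04857503]
```

View pics/w5.png

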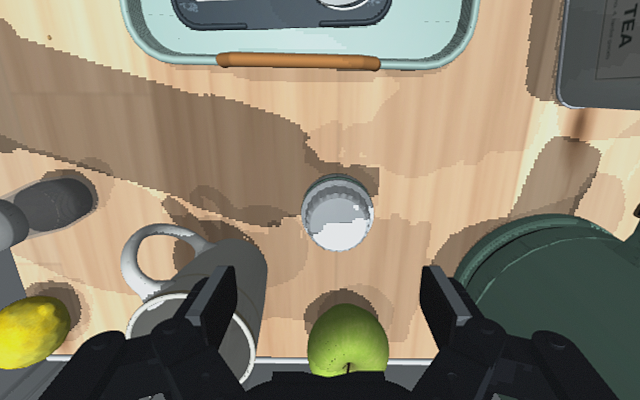

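The timer is centred ahead of the fingers at about (338,213), and the apple and mug are clear of both fingers. I'm descending on it.

Emit:
step_arm:
  gripper: [1, 1, 1, 1, 1, 1]
  linear:
    - [-8.8, 4.1, 0]
    - [0, 0, 40]
    - [0, 0, 40]
    - [0, 0, 30]
    - [0, 0, 18]
    - [0, 0, 0]
  turn: [0.007, 0, 0, 0, 0, 0]

```text
clock: 12.2
tcp_pos: [0.5981, -0.2187, 0.0035]
ee_rot: [0.708, 0.706, -0.0, -0.001]
ft_force: [-0.2, 0.8, 0.4]
finger_gap: 0.0856
grip_force: 0.0
```

Emit:
step_arm:
  gripper: [0, 0, 0, 0, 0, 0]
  linear:
    - [0, 0, 0]
    - [0, 0, 0]
    - [0, 0, 0]
    - [0, 0, 0]
    - [0, 0, 0]
    - [0, 0, 0]
  turn: [0, 0, 0, 0, 0, 0]

```text
clock: 12.8
tcp_pos: [0.5999, -0.2191, 0.0074]
ee_rot: [0.708, 0.706, 0.001, 0.002]
ft_force: [-0.1, -0.6, 6.0]
finger_gap: 0.0575
grip_force: 63.1
```

Emit:
step_arm:
  gripper: [0, 0, 0, 0, 0, 0]
  linear:
    - [0, 0, -5]
    - [0, 0, -15]
    - [0, 0, -40]
    - [0, 0, -40]
    - [0, 0, -20]
    - [0, 0, 0]
  turn: [0, 0, 0, 0, 0, 0]

```text
clock: 13.4
tcp_pos: [0.6005, -0.2192, 0.1298]
ee_rot: [0.708, 0.706, 0.002, 0.004]
ft_force: [0.4, 0.6, -1.1]
finger_gap: 0.0568
grip_force: 64.5
```

Run:
```python
from h import *
goal(.594,.042,90)
o=ctrl.observe(); t=o['tcp_pos']
p,P,d,K,T=grab("wrist"); save('w6.png',cv2.resize(p[200:400,200:480],None,fx=2,fy=2))
Q=P-t; s=(np.hypot(Q[...,0],Q[...,1])<.045)&(abs(Q[...,2])<.08); 
hsv=cv2.cvtColor(p,cv2.COLOR_RGB2HSV)
q=Q[s&(hsv[...,2]>120)]; print(len(q),q.min(0).round(4),q.max(0).round(4)); 
top=q[q[:,2]>np.percentile(q[:,2],95)-.004]; print('top',top.mean(0),cv2.minEnclosingCircle((top[:,:2]*1000).astype(np.float32)))
p,P,d,K,T=grab("side"); s=(np.hypot(P[...,0]-t[0],P[...,1]-t[1])<.04); q=P[s&(P[...,2]>.03)&(P[...,2]<.2)]; print('side z',np.percentile(q[:,2],[1,5,50]))
```

```text
clock 13.4 tcp [ 0.6005 -0.2192  0.1298] toolx 89.9 shift [261.2  -7.1] turn -0.0022204247193098325 q7 0.32
12208 [-0.0443 -0.0194 -0.0047] [0.0387 0.0318 0.0755]
top [-0.00186994  0.00547213  0.04157245] ((-7.254022598266602, 1.3081402778625488), 35.90256881713867)
side z [0.12244053 0.12753497 0.15806153]
```

View pics/w6.png

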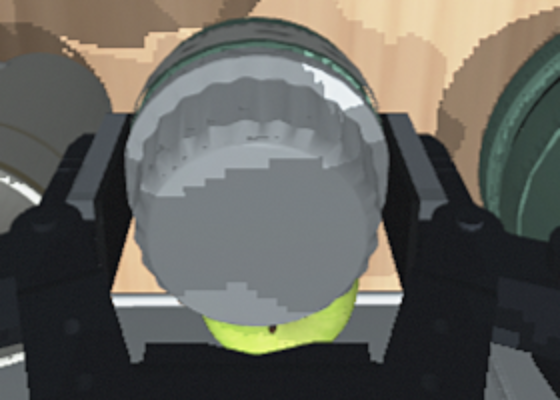

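The timer is held square between the pads and upright, and its cap is centred at crop x≈259. I'm carrying it to its mat.

Emit:
step_arm:
  gripper: [0, 0, 0, 0, 0, 0, 0, 0, 0, 0]
  linear:
    - [43, -1.1, 0]
    - [43, -1.1, 0]
    - [43, -1.1, 0]
    - [43, -1, 0]
    - [43, -1, 0]
    - [43.5, -1, 0]
    - [0, 0, 0]
    - [0, 0, 40]
    - [0, 0, 40]
    - [0, 0, 0]
  turn: [0, 0, 0, 0, 0, 0, 0, 0, 0, 0]

```text
clock: 14.5
tcp_pos: [0.5878, 0.0399, 0.0389]
ee_rot: [0.708, 0.707, -0.005, -0.004]
ft_force: [-1.2, 0.2, -1.1]
finger_gap: 0.0574
grip_force: 64.8
```

Run:
```python
from h import *
goal(.5942,.0393,90)
o=ctrl.observe(); t=o['tcp_pos']; print(o['ee_rot'].round(4))
p,P,d,K,T=grab("wrist"); Q=P-t; hsv=cv2.cvtColor(p,cv2.COLOR_RGB2HSV)
s=(np.hypot(Q[...,0],Q[...,1])<.034)&(hsv[...,2]>110)&(Q[...,2]<.06)&(Q[...,2]>-.015); q=Q[s]
print('ymax',np.percentile(q[:,1],99.5)); top=q[abs(q[:,2]-.0426)<.004]; print('top',len(top),axis(top))
```

```text
clock 14.5 tcp [0.5878 0.0399 0.0389] toolx 89.9 shift [-0.6  6.4] turn -0.001487210914712378 q7 -0.09
[ 0.7076  0.7066 -0.0045 -0.0037]
ymax 0.030665943899720254
top 9110 (array([2.4, 2.8]), array([45.8, 54. ]), 80.6)
```

Emit:
step_arm:
  gripper: [0, 0, 0]
  linear:
    - [0, 0, 0]
    - [0, 0, 0]
    - [0, 0, 0]
  turn: [0, 0, 0]

```text
clock: 14.85
tcp_pos: [0.5936, 0.0401, 0.0463]
ee_rot: [0.708, 0.706, 0.001, 0.001]
ft_force: [0.7, 0.1, -0.2]
finger_gap: 0.0572
grip_force: 64.8
```

Emit:
step_arm:
  gripper: [0, 0, 0, 0, 0, 0, 0, 0]
  linear:
    - [-0.8, 0.5, 10]
    - [0, 0, 8]
    - [0, 0, 5]
    - [0, 0, 3]
    - [0, 0, 2]
    - [0, 0, 1]
    - [0, 0, 0]
    - [0, 0, 0]
  turn: [0, 0, 0, 0, 0, 0, 0, 0]

```text
clock: 15.65
tcp_pos: [0.5931, 0.0395, 0.0158]
ee_rot: [0.708, 0.706, 0.0, 0.0]
ft_force: [0.9, -0.5, -1.7]
finger_gap: 0.0576
grip_force: 64.8
```

Emit:
step_arm:
  gripper: [0, 0, 0, 0]
  linear:
    - [0, 0, 1]
    - [0, 0, 0]
    - [0, 0, 1]
    - [0, 0, 0]
  turn: [0, 0, 0, 0]

```text
clock: 16.05
tcp_pos: [0.5933, 0.0395, 0.0149]
ee_rot: [0.708, 0.706, 0.0, 0.0]
ft_force: [-3.9, 0.7, 11.9]
finger_gap: 0.0576
grip_force: 66.3
```

Contact. Release, let it settle, and rise.

Emit:
step_arm:
  gripper: [0, 1, 1, 1, 1, 1, 1, 1, 1, 1]
  linear:
    - [0, 0, -1]
    - [0, 0, 0]
    - [0, 0, 0]
    - [0, 0, 0]
    - [0, 0, -15]
    - [0, 0, -30]
    - [0, 0, -40]
    - [0, 0, -40]
    - [0, 0, -40]
    - [0, 0, 0]
  turn: [0, 0, 0, 0, 0, 0, 0, 0, 0, 0]

```text
clock: 17.05
tcp_pos: [0.5961, 0.0395, 0.1853]
ee_rot: [0.708, 0.706, 0.004, 0.003]
ft_force: [1.3, -0.4, 0.6]
finger_gap: 0.0856
grip_force: 0.0
```

Emit:
step_arm:
  gripper: [1, 1, 1, 1, 1, 1, 1]
  linear:
    - [-30, 0, 0]
    - [-30, 0, 0]
    - [-30, 0, 0]
    - [-30, 0, 0]
    - [0, 0, 0]
    - [0, 0, 0]
    - [0, 0, 0]
  turn: [0, 0, 0, 0, 0, 0, 0]

```text
clock: 17.75
tcp_pos: [0.5927, -0.0793, 0.1791]
ee_rot: [0.707, 0.707, 0.0, -0.001]
ft_force: [0.4, 0.0, -0.1]
finger_gap: 0.0856
grip_force: 0.0
```

Run:
```python
from h import *
goal(.51,-.27,90)
p,P,d,K,T=grab("wrist"); save('w7.png',p); np.savez('w7.npz',p=p,d=d,K=K,T=T,P=P)
x,y,z=P[...,0],P[...,1],P[...,2]; u=np.hypot(x-.594,y-.042)<.045
for lo,hi in ((.012,.03),(.03,.045),(.05,.07)):
  q=P[u&(z>lo)&(z<hi)]; print(lo,len(q),q.min(0).round(4),q.max(0).round(4)) if len(q) else None
q=P[u&(z>.05)]; print('cap',axis(q), 'z pct',np.percentile(q[:,2],[10,50,90]))
top=q[abs(q[:,2]-np.median(q[:,2]))<.003]; A=np.c_[top[:,:2],np.ones(len(top))]; print('slope',np.linalg.lstsq(A,top[:,2],rcond=None)[0][:2])
hsv=cv2.cvtColor(p,cv2.COLOR_RGB2HSV); m=(u&(hsv[...,2]<95)&(z<.02)); q=P[m]; print('mat ring',len(q),q.min(0),q.max(0))
```

```text
clock 17.75 tcp [ 0.5927 -0.0793  0.1791] toolx 90.0 shift [-190.7  -82.5] turn -0.000800575213427912 q7 0.12
0.012 393 [0.5563 0.0051 0.012 ] [0.6312 0.0771 0.0298]
0.03 1006 [0.5621 0.0122 0.03  ] [0.6204 0.071  0.0448]
0.05 3576 [0.567  0.0176 0.0502] [0.6155 0.0656 0.0592]
cap (array([590.4,  40.4]), array([51.1, 48.8]), 48.2) z pct [0.05479356 0.05674519 0.32210427]
slope [1.05430233e-03 7.59931297e-05]
mat ring 1286 [0.5561739  0.00422006 0.00495876] [0.63233075 0.07773379 0.01451404]
```

The timer's cap centre is 2–3 mm from its mat centre, the top is at 57 mm and it's level. Next the mug.

Emit:
step_arm:
  gripper: [1, 1, 1, 1, 1, 1, 1]
  linear:
    - [-30, -20, -10]
    - [-30, -20, -10]
    - [-30, -20, -10]
    - [-30, -20, -10]
    - [0, 0, 0]
    - [0, 0, 0]
    - [0, 0, 0]
  turn: [0, 0, 0, 0, 0, 0, 0]

```text
clock: 18.5
tcp_pos: [0.5133, -0.1985, 0.2193]
ee_rot: [0.707, 0.707, 0.0, -0.0]
ft_force: [-0.4, 0.2, 0.2]
finger_gap: 0.0854
grip_force: 0.0
```

Run:
```python
from h import *
goal(.51,-.27,90)
p,P,d,K,T=grab("wrist"); np.savez('w8.npz',p=p,d=d,K=K,T=T,P=P)
x,y,z=P[...,0],P[...,1],P[...,2]; u=np.hypot(x-.513,y+.305)<.10
r=u&(abs(z-.104)<.005)
v_,u_=np.nonzero(r); print('px',u_.min(),u_.max(),v_.min(),v_.max())
q=P[r]; print('rim',len(q),q.min(0).round(4),q.max(0).round(4))
# robust circle fit
from scipy.optimize import least_squares
f=least_squares(lambda t:np.hypot(q[:,0]-t[0],q[:,1]-t[1])-t[2],[.51,-.31,.038],loss='soft_l1',f_scale=.002); print('fit',f.x, 'in',np.mean(abs(f.fun)<.005))
c=f.x[:2]; R=np.hypot(x-c[0],y-c[1]); h=(R>.050)&(R<.085)&(z>.03)&(z<.09)
for a in ((.03,.045),(.045,.06),(.06,.075),(.075,.09)):
  e=P[h&(z>a[0])&(z<a[1])]; e=e[e[:,0]<.52]
  if len(e)>20: m=e.mean(0); print('handle',a,len(e),m.round(4),'ang',np.degrees(np.arctan2(m[1]-c[1],m[0]-c[0])).round(1), np.hypot(*(m[:2]-c)).round(4))
```

```text
clock 18.5 tcp [ 0.5133 -0.1985  0.2193] toolx 90.0 shift [-71.5  -3.3] turn 0.0005778315664235478 q7 0.35
px 240 361 230 376
rim 1836 [ 0.4236 -0.3953  0.099 ] [ 0.5428 -0.2309  0.1077]
fit [ 0.50048645 -0.28062076  0.04055245] in 0.8186274509803921
handle (0.03, 0.045) 90 [ 0.466  -0.2289  0.0368] ang 123.7 0.0622
handle (0.045, 0.06) 42 [ 0.4619 -0.2199  0.052 ] ang 122.4 0.072
handle (0.06, 0.075) 60 [ 0.4581 -0.216   0.0686] ang 123.3 0.0773
handle (0.075, 0.09) 142 [ 0.4595 -0.22    0.0835] ang 124.1 0.0732
```

Run:
```python
from h import *
from scipy.optimize import least_squares
f=np.load('w4.npz'); P=f['P']; x,y,z=P[...,0],P[...,1],P[...,2]; r=(np.hypot(x-.5005,y+.2806)<.08)&(abs(z-.104)<.005); q=P[r]
g=least_squares(lambda t:np.hypot(q[:,0]-t[0],q[:,1]-t[1])-t[2],[.5,-.28,.04],loss='soft_l1',f_scale=.002); print('w4 rim',len(q),g.x,np.mean(abs(g.fun)<.005))
f=np.load('w3.npz'); p,K,T=f['p'],f['K'],f['T']; V=cv2.cvtColor(p,cv2.COLOR_RGB2HSV)[...,2]
for th in (85,100,115):
  w=np.zeros(V.shape,bool); w[76:122,485:518]=1; 
  m=cv2.morphologyEx(((V<th)).astype(np.uint8),cv2.MORPH_CLOSE,np.ones((5,5)))>0
  for v in (85,95,105,115,120):
    us=np.nonzero(m[v,480:525])[0]+480
    if len(us): print(th,v,us.min(),us.max(),ray((us.min()+us.max())/2,v,K,T,.009)[:2].round(4))
```

```text
w4 rim 3187 [ 0.50113586 -0.28046614  0.0399648 ] 0.9739566990900533
85 85 493 511 [0.507  0.1344]
85 95 490 509 [0.5167 0.1348]
85 105 490 512 [0.526  0.1393]
85 115 490 512 [0.5357 0.1423]
85 120 490 511 [0.5407 0.1433]
100 85 493 512 [0.5069 0.1349]
100 95 490 513 [0.5164 0.1368]
100 105 490 512 [0.526  0.1393]
100 115 490 512 [0.5357 0.1423]
100 120 490 512 [0.5406 0.1438]
115 85 493 512 [0.5069 0.1349]
115 95 490 513 [0.5164 0.1368]
115 105 490 512 [0.526  0.1393]
115 115 490 512 [0.5357 0.1423]
115 120 490 512 [0.5406 0.1438]
```

Emit:
step_arm:
  gripper: [0.5, 0.5, 0.5, 0.5, 0.5, 0.5, 0.5, 0.5, 0.5, 0.5]
  linear:
    - [-30.1, 10.2, 0]
    - [-30.1, 10.2, 0]
    - [0, 0, 0]
    - [0, 0, 0]
    - [0, 0, 0]
    - [0, 0, 0]
    - [0, 0, 40]
    - [0, 0, 40]
    - [0, 0, 0]
    - [0, 0, 0]
  turn: [0, 0, -0.146, -0.146, -0.146, -0.147, 0, 0, 0, 0]

```text
clock: 19.55
tcp_pos: [0.5333, -0.2595, 0.1395]
ee_rot: [0.473, 0.881, 0.0, -0.001]
ft_force: [0.4, -0.1, 0.5]
finger_gap: 0.043
grip_force: 0.0
```

Run:
```python
from h import *
goal(.5337,-.2587,123.5)
p,P,d,K,T=grab("wrist"); np.savez('w9.npz',p=p,d=d,K=K,T=T,P=P)
x,y,z=P[...,0],P[...,1],P[...,2]; r=(np.hypot(x-.5008,y+.2805)<.05)&(abs(z-.104)<.005); q=P[r]
from scipy.optimize import least_squares
g=least_squares(lambda t:np.hypot(q[:,0]-t[0],q[:,1]-t[1])-t[2],[.5,-.28,.04],loss='soft_l1',f_scale=.002); print('rim',len(q),g.x,np.mean(abs(g.fun)<.005))
a=np.degrees(np.arctan2(q[:,1]-g.x[1],q[:,0]-g.x[0])); print(np.histogram(a,12,(-180,180))[0])
```

```text
clock 19.55 tcp [ 0.5333 -0.2595  0.1395] toolx 123.5 shift [0.5 0.8] turn -2.605466746441465e-05 q7 0.95
rim 2971 [ 0.50095906 -0.28028154  0.03971488] 0.9922584988219455
[280 332 356  91 144 274 227 191 252 291 296 237]
```

Emit:
step_arm:
  gripper: [0.5, 0.5, 0.5, 0.5, 0.5, 0.5]
  linear:
    - [0.5, 0.8, 15]
    - [0, 0, 20]
    - [0, 0, 15]
    - [0, 0, 12]
    - [0, 0, 0]
    - [0, 0, 0]
  turn: [0, 0, 0, 0, 0, 0]

```text
clock: 20.2
tcp_pos: [0.534, -0.26, 0.0787]
ee_rot: [0.474, 0.881, 0.0, 0.001]
ft_force: [1.5, -0.1, 1.1]
finger_gap: 0.043
grip_force: 0.0
```

Emit:
step_arm:
  gripper: [0, 0, 0, 0, 0, 0, 0]
  linear:
    - [0, 0, 0]
    - [0, 0, 0]
    - [0, 0, 0]
    - [0, 0, 0]
    - [0, 0, 0]
    - [0, 0, 0]
    - [0, 0, 0]
  turn: [0, 0, 0, 0, 0, 0, 0]

```text
clock: 20.9
tcp_pos: [0.533, -0.2613, 0.0792]
ee_rot: [0.474, 0.88, -0.001, 0.001]
ft_force: [-2.0, -1.4, 10.1]
finger_gap: 0.0055
grip_force: 59.8
```

Emit:
step_arm:
  gripper: [0, 0, 0, 0, 0, 0, 0, 0]
  linear:
    - [0, 0, -3]
    - [0, 0, -10]
    - [0, 0, -25]
    - [0, 0, -30]
    - [0, 0, -30]
    - [0, 0, -20]
    - [0, 0, 0]
    - [0, 0, 0]
  turn: [0, 0, 0, 0, 0, 0, 0, 0]

```text
clock: 21.7
tcp_pos: [0.5331, -0.2593, 0.1953]
ee_rot: [0.474, 0.881, 0.0, -0.0]
ft_force: [-1.0, -0.8, -3.9]
finger_gap: 0.0051
grip_force: 59.8
```

```bash
cat > rim.py <<'E'
from h import *
from scipy.optimize import least_squares
o=ctrl.observe(); t=o['tcp_pos']; goal(t[0],t[1],123.5); print(o['ee_rot'].round(4),o['finger_gap'])
from scipy.spatial.transform import Rotation as R
M=R.from_quat(o['ee_rot']).as_matrix(); p,P,d,K,T=grab("wrist"); Q=(P-t)@M; Q[...,2]*=-1  # tool frame, z up
# rim ridge expected ~ .027 above tcp ; cup axis at tool y = -.0395
c0=(0,-.0395); r=(np.hypot(Q[...,0]-c0[0],Q[...,1]-c0[1])<.050)&(np.hypot(Q[...,0]-c0[0],Q[...,1]-c0[1])>.032)&(abs(Q[...,2]-.025)<.012)&(P[...,2]>.03)
hsv=cv2.cvtColor(p,cv2.COLOR_RGB2HSV); r&=hsv[...,2]>80
q=Q[r]; 
# top-most per angular bin -> rim points
a=np.arctan2(q[:,1]-c0[1],q[:,0]-c0[0]); pts=[]
for k in np.arange(-np.pi,np.pi,.15):
    e=q[(a>=k)&(a<k+.15)]
    if len(e)>8: e=e[e[:,2]>np.percentile(e[:,2],85)-.002]; pts.append(e.mean(0))
pts=np.array(pts); A=np.c_[pts[:,:2],np.ones(len(pts))]; co=np.linalg.lstsq(A,pts[:,2],rcond=None)[0]; res=pts[:,2]-A@co
ok=abs(res)<2.5*np.median(abs(res))+1e-4; co=np.linalg.lstsq(A[ok],pts[ok,2],rcond=None)[0]
g=least_squares(lambda s:np.hypot(pts[:,0]-s[0],pts[:,1]-s[1])-s[2],[0,-.04,.04],loss='soft_l1',f_scale=.002)
print('bins',len(pts),'rim c tool',g.x.round(4),'slope deg tool x,y',np.degrees(co[:2]).round(2),'rim z over tcp at c',(co@[g.x[0],g.x[1],1]).round(4),'res',np.median(abs(res)))
print('rim world',(t+M@np.array([g.x[0],g.x[1],-(co@[g.x[0],g.x[1],1])])).round(4))
E
python3 rim.py
```

```text
clock 21.7 tcp [ 0.5331 -0.2593  0.1953] toolx 123.4 shift [0. 0.] turn -0.001336393409197889 q7 0.95
[ 4.739e-01  8.806e-01  2.000e-04 -0.000e+00] 0.0050630206438715955
bins 33 rim c tool [ 0.0011 -0.0388  0.0398] slope deg tool x,y [0.61 5.87] rim z over tcp at c 0.023 res 0.0003295119663601735
rim world [ 0.5001 -0.2798  0.2183]
```

The mug is held with a 5.9° sag, caused by the wall taper, so I'll allow for that. I'm cross-checking the mug mat from the side camera.

Run:
```python
from h import *
p,P,d,K,T=grab("side"); save('s2.png',p); V=cv2.cvtColor(p,cv2.COLOR_RGB2HSV)[...,2]
for th in (70,85,100):
    w=np.zeros(V.shape,bool); w[220:255,262:325]=1; m=cv2.morphologyEx(((V<th)&w).astype(np.uint8),cv2.MORPH_CLOSE,np.ones((3,3)))
    n,l,s,c=cv2.connectedComponentsWithStats(m); i=l[240,285]
    g=l==i; q=plane(g,K,T,.0095)[:,:2]*1000
    far=q[q[:,0]>555]; print(th,s[i],'xmax',q[:,0].max(),'y',far[:,1].min(),far[:,1].max(),'tip',q[q[:,0]<q[:,0].min()+12].mean(0))
f=np.load('w3.npz'); p,K,T=f['p'],f['K'],f['T']; V=cv2.cvtColor(p,cv2.COLOR_RGB2HSV)[...,2]
w=np.zeros(V.shape,bool); w[76:210,455:545]=1; m=cv2.morphologyEx(((V<110)&w).astype(np.uint8),cv2.MORPH_CLOSE,np.ones((7,7))); g=comp(m>0,(501,164)); q=plane(g,K,T,.0095)[:,:2]*1000
far=q[q[:,0]>555]; print('w3 xmax',q[:,0].max(),'y',far[:,1].min(),far[:,1].max(),axis(q/1000))
```

```text
70 [270 231  46  20 528] xmax 628.3485531872598 y 116.68177399040025 196.1515026651477 tip [508.77651647 137.95411952]
85 [269 231  47  20 554] xmax 628.9738818321614 y 116.44031280298228 196.1515026651477 tip [508.81754726 136.51403227]
100 [264 230  52  25 597] xmax 632.6545530236716 y 112.91622312334115 214.6579441280879 tip [510.5704818  136.41138113]
w3 xmax 628.4594209894844 y 116.32523346787916 199.19867022367598 (array([571.3, 144.8]), array([124.5,  81.6]), 39.0)
```

Emit:
step_arm:
  gripper: [0, 0, 0, 0, 0, 0, 0, 0, 0, 0]
  linear:
    - [5, 4, -10]
    - [15, 12, -10]
    - [24, 20, 0]
    - [27, 22, 0]
    - [27, 22, 0]
    - [27, 22, 0]
    - [27, 22, 0]
    - [27, 22, 0]
    - [27, 22, 0]
    - [27, 22, 0]
  turn: [0, 0, 0, 0, 0, 0, 0, 0, 0, 0]

```text
clock: 22.8
tcp_pos: [0.5632, 0.0413, 0.2155]
ee_rot: [0.474, 0.881, -0.0, -0.0]
ft_force: [0.9, -0.3, -3.5]
finger_gap: 0.005
grip_force: 59.9
```

Emit:
step_arm:
  gripper: [0, 0, 0, 0, 0, 0, 0, 0, 0, 0]
  linear:
    - [27, 22, 0]
    - [27, 22, 0]
    - [27, 22, 0]
    - [18, 18, 0]
    - [8, 8, 0]
    - [4, 4, 0]
    - [0, 0, 0]
    - [0, 0, 0]
    - [0, 0, 0]
    - [0, 0, 0]
  turn: [0, 0, 0, 0, 0, -0.05, -0.1, -0.13, -0.13, -0.13]

```text
clock: 23.8
tcp_pos: [0.5824, 0.1837, 0.2153]
ee_rot: [0.22, 0.976, -0.001, -0.0]
ft_force: [-0.2, 0.6, -2.6]
finger_gap: 0.0048
grip_force: 59.9
```

Emit:
step_arm:
  gripper: [0, 0, 0, 0, 0, 0, 0, 0, 0, 0]
  linear:
    - [0, 0, 0]
    - [0, 0, 0]
    - [0, 0, 0]
    - [0, 0, 0]
    - [0, 0, 0]
    - [0, 0, 0]
    - [0, 0, 0]
    - [0, 0, 0]
    - [0, 0, 0]
    - [0, 0, 0]
  turn: [-0.13, -0.13, -0.13, -0.13, -0.12, -0.071, 0, 0, 0, 0]

```text
clock: 24.8
tcp_pos: [0.5825, 0.1847, 0.2156]
ee_rot: [-0.131, 0.991, -0.0, -0.0]
ft_force: [0.9, -0.9, -3.2]
finger_gap: 0.0052
grip_force: 59.9
```

```bash
python3 -c "
from h import *
goal(.5821,.1848,195)"; python3 rim.py
```

```text
clock 24.8 tcp [0.5825 0.1847 0.2156] toolx -165.0 shift [0.4 0.2] turn 0.0002745147834382067 q7 1.24
clock 24.8 tcp [0.5825 0.1847 0.2156] toolx -165.0 shift [0. 0.] turn 1.2481849299593826 q7 1.24
[-1.307e-01  9.914e-01 -1.000e-04 -0.000e+00] 0.005162237192963311
bins 32 rim c tool [ 0.001  -0.0371  0.0398] slope deg tool x,y [0.79 5.62] rim z over tcp at c 0.0228 res 0.00012480429967988774
rim world [0.5912 0.1486 0.2384]
```

Emit:
step_arm:
  gripper: [0, 0, 0, 0, 0, 0, 0, 0, 0, 0]
  linear:
    - [0, 0, 10]
    - [0, 0, 20]
    - [0, 0, 25]
    - [0, 0, 25]
    - [0, 0, 18]
    - [0, 0, 10]
    - [0, 0, 5]
    - [0, 0, 3]
    - [0, 0, 1]
    - [0, 0, 0]
  turn: [0, 0, 0, 0, 0, 0, 0, 0, 0, 0]

```text
clock: 25.85
tcp_pos: [0.583, 0.185, 0.0992]
ee_rot: [-0.131, 0.991, 0.0, 0.001]
ft_force: [-0.3, 0.3, -2.3]
finger_gap: 0.0051
grip_force: 59.8
```

Emit:
step_arm:
  gripper: [0, 0, 0, 0, 0]
  linear:
    - [0, 0, 1.5]
    - [0, 0, 1.5]
    - [0, 0, 1]
    - [0, 0, 0]
    - [0, 0, 0]
  turn: [0, 0, 0, 0, 0]

```text
clock: 26.35
tcp_pos: [0.5826, 0.1848, 0.0946]
ee_rot: [-0.131, 0.991, -0.0, -0.0]
ft_force: [0.4, -0.3, -4.1]
finger_gap: 0.0046
grip_force: 59.8
```

Emit:
step_arm:
  gripper: [0, 0, 0, 0]
  linear:
    - [0, 0, 1]
    - [0, 0, 0.7]
    - [0, 0, 0]
    - [0, 0, 0]
  turn: [0, 0, 0, 0]

```text
clock: 26.75
tcp_pos: [0.5826, 0.1848, 0.0929]
ee_rot: [-0.131, 0.991, -0.0, -0.0]
ft_force: [0.9, 0.4, -3.2]
finger_gap: 0.0047
grip_force: 59.9
```

Emit:
step_arm:
  gripper: [0, 0, 0]
  linear:
    - [0, 0, 1]
    - [0, 0, 0]
    - [0, 0, 0]
  turn: [0, 0, 0]

```text
clock: 27.05
tcp_pos: [0.5827, 0.1851, 0.0921]
ee_rot: [-0.131, 0.991, 0.0, 0.0]
ft_force: [-0.6, 0.2, -1.4]
finger_gap: 0.0048
grip_force: 60.3
```

Emit:
step_arm:
  gripper: [0, 0, 0]
  linear:
    - [0, 0, 1]
    - [0, 0, 0]
    - [0, 0, 0]
  turn: [0, 0, 0]

```text
clock: 27.35
tcp_pos: [0.5828, 0.1857, 0.0916]
ee_rot: [-0.131, 0.991, 0.0, 0.001]
ft_force: [-1.3, 3.3, 5.7]
finger_gap: 0.005
grip_force: 62.0
```

Emit:
step_arm:
  gripper: [0.1, 0.15, 0.2, 0.25, 0.35, 0.5, 0.5, 0.5, 0.5]
  linear:
    - [0, 0, 0]
    - [0, 0, 0]
    - [0, 0, 0]
    - [0, 0, 0]
    - [0, 0, 0]
    - [0, 0, 0]
    - [0, 0, 0]
    - [0, 0, 0]
    - [0, 0, 0]
  turn: [0, 0, 0, 0, 0, 0, 0, 0, 0]

```text
clock: 28.25
tcp_pos: [0.5826, 0.1848, 0.0909]
ee_rot: [-0.131, 0.991, -0.0, 0.0]
ft_force: [-0.6, 0.2, 0.2]
finger_gap: 0.0426
grip_force: 0.0
```

```bash
sed 's/(0,-.0395)/(0,-.031)/' rim.py > rim2.py; python3 rim2.py
```

```text
clock 28.25 tcp [0.5826 0.1848 0.0909] toolx -164.9 shift [0. 0.] turn 1.249229598421035 q7 1.17
[-0.1312  0.9914 -0.      0.    ] 0.042562630002074074
bins 34 rim c tool [ 0.0007 -0.0269  0.0397] slope deg tool x,y [ 0.65 -0.09] rim z over tcp at c 0.0221 res 0.0003675369764963958
rim world [0.5889 0.1586 0.113 ]
```

Emit:
step_arm:
  gripper: [0.5, 0.5, 0.5, 0.5, 0.5, 0.5, 0.5, 0.5, 0.5, 0.5]
  linear:
    - [0, 0, -10]
    - [0, 0, -20]
    - [0, 0, -30]
    - [0, 0, -40]
    - [0, 0, -40]
    - [-20, -20, -10]
    - [-20, -20, 0]
    - [-20, -20, 0]
    - [0, 0, 0]
    - [0, 0, 0]
  turn: [0, 0, 0, 0, 0, 0, 0, 0, 0, 0]

```text
clock: 29.3
tcp_pos: [0.6561, 0.1423, 0.241]
ee_rot: [-0.131, 0.991, 0.0, -0.0]
ft_force: [0.0, 0.2, -0.5]
finger_gap: 0.043
grip_force: 0.0
```

Run:
```python
from h import *
from scipy.optimize import least_squares
o=ctrl.observe(); print(o['tcp_pos'].round(3),o['joint_vel'].round(3))
p,P,d,K,T=grab("wrist"); x,y,z=P[...,0],P[...,1],P[...,2]; hsv=cv2.cvtColor(p,cv2.COLOR_RGB2HSV)
R=np.hypot(x-.5885,y-.158); q=P[(R<.05)&(R>.03)&(abs(z-.111)<.005)]
g=least_squares(lambda t:np.hypot(q[:,0]-t[0],q[:,1]-t[1])-t[2],[.5885,.158,.04],loss='soft_l1',f_scale=.002); A=np.c_[q[:,:2],np.ones(len(q))]
print('rim',len(q),g.x.round(4),'slope deg',np.degrees(np.linalg.lstsq(A,q[:,2],rcond=None)[0][:2]).round(2),np.percentile(q[:,2],95))
R=np.hypot(x-g.x[0],y-g.x[1]); e=P[(R>.055)&(R<.085)&(z>.05)&(z<.1)]
if len(e): m=e.mean(0); print('handle',len(e),m.round(3),'ang',np.degrees(np.arctan2(m[1]-g.x[1],m[0]-g.x[0]))%360)
u=(np.hypot(x-.594,y-.042)<.03)&(z>.05)&(z<.065); q=P[u]; print('timer cap',len(q),axis(q) if len(q) else '',np.median(q[:,2]))
w=(abs(x-.555)<.08)&(abs(y+.054)<.024)&(z<.03); m=w&(hsv[...,2]>130)&(hsv[...,1]<40); q=P[m]
print('spoon',len(q),axis(q) if len(q) else '',np.median(q[:,2]))
p,P,d,K,T=grab("side"); x,y,z=P[...,0],P[...,1],P[...,2]
for nm,c,r,zz in (('salt',(.371,-.22),.04,.085),('apple',(.605,-.315),.05,.04),('bluemug',(.35,.42),.06,.085)):
  q=P[(np.hypot(x-c[0],y-c[1])<r)&(z>.02)]; print(nm,len(q),q.mean(0).round(3))
```

```text
[0.656 0.142 0.241] [-0.016 -0.017 -0.021  0.027 -0.008 -0.004 -0.003]
rim 1919 [0.5894 0.1578 0.0397] slope deg [ 0.16 -0.69] 0.11433033946192012
handle 197 [0.521 0.137 0.083] ang 196.98307083668735
timer cap 2091 (array([591.5,  41.3]), array([47.7, 48.8]), 32.7) 0.056393271713631676
spoon 1442 (array([579.3, -54. ]), array([ 47.9, 111.4]), 90.0) 0.012123855146289192
salt 254 [ 0.368 -0.198  0.057]
apple 330 [ 0.606 -0.326  0.049]
bluemug 755 [0.345 0.431 0.061]
```

```bash
python3 -c "
from bench import ctrl
print(ctrl.finish_job())"
```

```text
the job is handed in; nothing more can be done
None
```

I handed in the job at about 29 s of the 70 s allowed. By my last camera measurements the mug is about 2 mm from its mat centre with its handle 2° off the drawn one, the timer is 2–3 mm off and the spoon about 2 mm off, all flat and level; nothing else was knocked, but the hand-in returned no verdict.

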